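# Refit burner cap and tap knob, then hold the knob pressed in

### The arm

A 7-joint arm with a two-finger parallel gripper is mounted at the origin on the work surface. World frame = base frame: x ahead of the robot, y to its left, z up, the work surface at z = 0. Lengths are in m, angles in rad, forces in N, time in s.
With the tool pointing down it reaches from about 0.4 to 0.9 m from the base axis. Payload 5.5 kg.
Tool frame: the origin (TCP) lies midway between the tips of the shut fingers; the grasp point (between the pads) lies 19 mm behind it; z points along the fingers, y is the line along which they close (so a half turn about z gives the same grasp; the last joint's range is limited). The gripper opens to 92 mm and grips with 3 to 60 N. Pads are 19 mm wide; open, the fingers measure 130 mm over their backs; the gripper's body (75 mm by 190 mm) begins 47 mm behind the grasp point.
Start: joints at [1.567, 0.501, -0.427, 1.55, 0.221, 1.138, -0.21], TCP at [0.171, -0.627, 0.227] pointing down, gripper open.
Joint ranges: [-2.88, 2.88], [-0.31, 2.03], [-1.54, 1.56], [0.2, 2.42], [-1.41, 4.55], [0.19, 2.02], [-2.57, 2.57]. Speed limits (rad/s): [2.57, 2.57, 3.14, 3.14, 3.14, 3.14, 3.14].

### API

Orientations are given as a unit quaternion [x, y, z, w].
In Python, from bench import robot, cams, hand_in gives the robot as it stands.
- The arm moves only by the tool send_rows, never from a script. Its argument "moves" is a list of rows, each a list of 5 numbers: the shift along the tool's x, y, z in units of 0.025 m (1.0 is 0.025 m), then the turn about the tool's z in units of 0.1 rad (1.0 is 0.1 rad), then the opening, from -1 (shut) to 1 (fully open). In form: [[dx, dy, dz, spin, hand], ...]. A call has 1 to 10 rows; each row shifts and turns the commanded pose from where the row before left it, along the tool's axes as they then stand; what a row does not reach is not made up. A row lasts 1/12 s, in which the tool goes at most 41.7 mm and 7.16 degrees, less where a joint would pass 70% of its speed; a pose out of reach is approached as far as the arm can. A call with a number of a shift or a turn outside -1 to 1 is refused whole. A call with a gripper value outside its range is refused whole. The fingers move at their own pace and stop on an object; the grip force is fixed at half the most. Time passes only in rows, so rows that do not move let the fingers close. It gives the time, the measured TCP pose, the force, the opening and the grip force at its end, in the units of the state.
- robot.observe(): the state, without advancing time (a new reading comes with each control period).
- cams.snapshot(name): name is "side" or "top"; returns (picture, depth): 384x512x3 uint8, red, green, blue; 384x512 float32, m along the optical axis (not along the pixel's ray), 0 where there is no reading.
- cams.camera_info(name): a dict with "vfov" (degrees; the focal length in pixels is half the picture's height over the tangent of half this angle, whatever the lens; pixels are square), "cx", "cy" (the principal point, pixels), "extrinsics" (4x4, takes a point from camera to world coordinates). Camera axes: x right, y down, z forward; pixel columns grow to the right and rows downward; lengths in m; the calibration is good to about 2 mm. A picture is of the moment at which its call begins. camera_info takes no time and is no camera call.
- hand_in(): hands the job in; it is judged then, once.
Trained networks look in the newest picture that a camera, given by its name, has taken for a name from the list of things; names that differ only in an ending like _2 or _b are one class to them, and where a whole thing is asked for, a point or a joint stands for the part that bears it (a point fixed in the world has none). Each returns a list of dicts, best first, with "p" (0 to 1); they miss things now and then, are a little off and sometimes report something else, mostly with a low value. They report only what shows in the picture. A call takes as long as a camera call. They do not tell look-alikes from the thing itself.
- cams.regions_of(camera, query): "region" (384x512 bool, what is visible of it) and "bbox" ([centre column, centre row, width, height] in pixels, round what is visible of it).
The state is a dict: "time": time; "joint_pos": joint angles; "qvel": joint speeds; "joint_efforts": joint torques, N m; "tool_pos": TCP position; "eef_rot": TCP orientation; "contact_force": force on the tool from outside, world axes, zero at the start; "moment": the same for the moment, N m; "width": finger opening in m; "gripper_force": force on a finger pad.
Only numpy, scipy, OpenCV 4.12 (cv2) and the standard library are available. Lean on these libraries where they do the work, as an engineer would, in place of code of your own. Each camera call takes 0.05 s, during which the arm holds its last target. There are 200 camera calls.

### The job

The table-top gas hob has just been cleaned: set the loose burner cap gently back on the open front burner so that it sits down level in the crown, and let it go. Then take the loose black tap knob, turn it so that the flat in its bore matches the flat of the bare D-shaped tap stem (its white pointer line then points to the white off dot), and push it fully home. Finish while still holding the knob pressed right in against the tap spring, as one does to spark the burner, and leave the pan support, the mug and the brush where they are.

Things in the scene. Friction and masses are not known exactly. Their poses are not given: they have to be found in the camera images.
- hob: fixed steel gas hob, 480 (x) x 290 (y) mm, flat top 75 mm up; origin under its centre at worktop level, x from its knob edge to its rear burner. In its frame, mm: front burner, no cap, (-45, 0); bare stem (-180, 55), white off dot 32 mm from it towards +x; a fitted knob, not handled, (-180, -55); rear burner with pan support, 190 square, 40 above the top, (130, 0)
- burner (a point): centre of the front burner's mouth, level with the flat rim of its crown, 26 mm above the hob's top. The crown is an upright aluminium tube, 48 mm outside, 36 mm inside, mouth 11 mm deep; 33 mm from its axis on the hob's +y and -y sides stand a spark plug and a thermocouple, up to 10 mm below the rim
- cap_mid (a point): loose burner cap, 90 g: black disc 56 mm across, upright edge 6 mm tall, on a boss 32 mm across and 5 mm tall; 13.5 mm tall in all. Point on its axis, 8 mm above the boss's underside, 3 mm above the disc's underside; z up. Starts upright on the worktop on its boss. Seated, the boss is in the mouth, the disc on the rim, this point 3 mm above burner
- cap: the same cap; origin at the centre of the underside of its boss
- knob_mid (a point): loose black tap knob, 45 g, 32 mm tall, upright on the worktop: round flange 42 mm across, 5 mm thick, on it a bar grip 40 mm long (x), 16 mm wide (y), flat upright sides, up to 32 mm. Point on its axis, 16 mm above the underside; x points along the bar to its end with the white pointer line, z up
- knob: the same knob; origin at the centre of its underside, axes as knob_mid
- knob_seat (a point): closed upper end of the knob's bore, on its axis, 18 mm above its underside, 2 mm above knob_mid, same axes. The bore runs up from the underside, round, 11.2 mm across, cut by a flat 2.2 mm from the axis on the pointer (+x) side: it fits the stem one way round only. Fully home, this point meets stem_tip, x axes alike
- stem_tip (a point): top centre of the bare brass tap stem: upright D-shaped shaft, 10 mm across, 24 mm proud of the hob's top, top 1.8 mm chamfered; its flat lies 1.5 mm from the axis and faces this point's x (the hob's +x, towards the off dot). It cannot turn, only be pressed down. With the knob home its flange is 6 mm above the hob's top, 1 mm when pressed right in
- tap (a joint): how far the stem is pressed down, 0 to 0.005 m; a spring pushes it up with 5.6 N at 0, rising to 9.6 N at 0.005 m, where it meets a stop
- grate: bystander: loose cast-iron pan support, 190 x 190 x 40 mm, lying on the worktop; origin under its centre
- cup: bystander: white mug, 84 mm across, 62 mm tall, handle on its +y side; origin under its centre
- brush_mid (a point): bystander: burner brush with wooden handle, 215 mm long along its x (from -120 to +95 mm), 30 mm wide, 24 mm tall, lying on the worktop; point half-way up
Mind the look-alikes: they are no part of the job. Of the things like the knob, leave any that is yellow; of the rest the smaller one is meant.

How it is judged:
By the outcome, as a careful person would: the job done as asked, in the order asked, and still so for the second after the job is handed in, while the arm keeps its last pose, push and grip.
It also fails if it takes over 64 s, if anything falls off the work surface, if the arm or the gripper's body presses on something with over 40 N, if the wrist force passes 120 N, or if a joint passes its speed limit or range.

## Working session

There is one attempt and no reset: what is moved stays moved. The work goes in short steps, Python scripts to look and compute and a tool call to move; the robot and the scene stay as the last step left them, time stands still between calls to the robot, and variables do not carry over. Pictures are saved under pics/ and viewed, at most 12 in all, crops included, and the job is handed in when it is done.

Besides the shell and the picture viewer there is one more tool, called after "Emit:" as name(argument=value, ...), one argument or row to a line, values as JSON. send_rows: Moves the arm, as the interface text tells. Shifts and turns lie within -1 to 1; 1 stands for 0.025 m of shift or 0.1 rad of turn. Its arguments: {"type":"object","properties":{"moves":{"type":"array","items":{"type":"array","items":{"type":"number"}}}},"required":["moves"]}

```bash
mkdir -p pics; cat > h.py <<'E'
import numpy as np, cv2
from bench import robot, cams, hand_in
def snap(n,f=None):
    p,d=cams.snapshot(n)
    if f: cv2.imwrite(f'pics/{f}.png',p[:,:,::-1])
    return p,d
def K(n):
    i=cams.camera_info(n); return 192/np.tan(np.radians(i['vfov'])/2),i['cx'],i['cy'],np.array(i['extrinsics'])
def world(n,d):
    f,cx,cy,E=K(n); v,u=np.mgrid[:384,:512]
    P=np.stack([(u-cx)/f*d,(v-cy)/f*d,d],-1)
    return P@E[:3,:3].T+E[:3,3]
def proj(n,p):
    f,cx,cy,E=K(n); q=(np.asarray(p)-E[:3,3])@E[:3,:3]
    return q[...,:2]/q[...,2:]*f+[cx,cy]
E
python3 - <<'E'
from h import *
ims=[]
for n in('top','side'):
    p,d=snap(n,n+'0'); np.savez(f'{n}0.npz',p=p,d=d); W=world(n,d); print(n,K(n))
    for q in('hob','cap','knob','stem_tip','grate','cup','brush_mid'):
        for r in cams.regions_of(n,q)[:5]:
            m=r['region']&(d>0)
            if m.sum(): print(n,q,round(r['p'],2),np.round(r['bbox']),m.sum(),np.round(np.median(W[m],0),3),np.round(W[m][:,2].max(),3))
s=robot.observe();print(s)
E
```

```text
top (np.float64(371.1812749069884), 250.85987075954517, 191.98269712727264, array([[ 0.02808008, -0.98730085,  0.1563603 ,  0.32566007],
       [-0.99960219, -0.02732126,  0.0070005 , -0.03541369],
       [-0.00263964, -0.15649467, -0.98767528,  1.25295133],
       [ 0.        ,  0.        ,  0.        ,  1.        ]]))
top hob 0.93 [253. 149. 120. 161.] 12880 [ 0.65  -0.031  0.076] 0.122
top cap 0.46 [150. 212.  16.  20.] 221 [0.448 0.312 0.013] 0.02
top knob 0.67 [327. 238.  18.  18.] 275 [ 0.374 -0.28   0.016] 0.05
top knob 0.58 [345. 214.  17.  11.] 129 [ 0.451 -0.338  0.019] 0.038
top grate 0.69 [414. 229.  73.  69.] 1190 [ 0.418 -0.567  0.034] 0.046
top grate 0.26 [149. 212.  19.  18.] 216 [0.448 0.313 0.013] 0.02
top cup 0.71 [103. 159.  39.  30.] 697 [0.62  0.483 0.023] 0.069
top cup 0.47 [149. 211.  20.  16.] 219 [0.448 0.313 0.013] 0.02
top brush_mid 0.9 [ 88. 223.  19.  64.] 589 [0.424 0.515 0.023] 0.033
side (np.float64(394.56230292208375), 253.20253925033555, 192.16631615014614, array([[ 0.84106227, -0.30592643,  0.44612026, -0.21513602],
       [-0.54092431, -0.4815837 
[... 594 characters left out ...]
t_pos': array([ 1.56720264,  0.50083269, -0.42702464,  1.55036458,  0.22078396,
        1.13830453, -0.21032373]), 'qvel': array([-0.00108862, -0.00092384,  0.00163699,  0.00069717,  0.00021287,
        0.00045239, -0.00069467]), 'joint_efforts': array([-4.83567219e-04, -5.66362810e+01, -5.80985963e+00, -2.79484892e+01,
       -6.64735562e-02,  2.02918315e-02,  3.63029653e-05]), 'tool_pos': array([ 0.1714256 , -0.62701331,  0.22678785]), 'eef_rot': array([9.91114950e-01, 1.33008088e-01, 3.07030725e-05, 5.20162868e-05]), 'contact_force': array([-0.92759881,  0.46859076, -0.46224592]), 'moment': array([ 0.05665363,  0.01959554, -0.05558692]), 'gripper_force': 0.0, 'width': 0.09156259525975204}
```

View pics/top0.png

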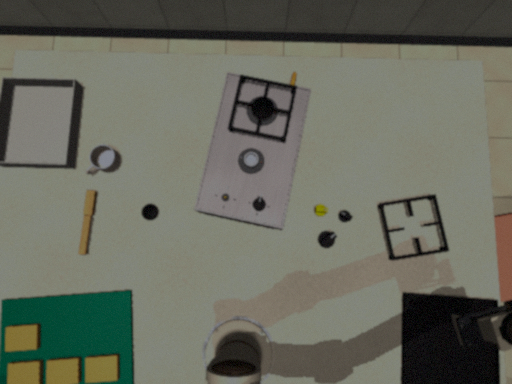

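View pics/side0.png

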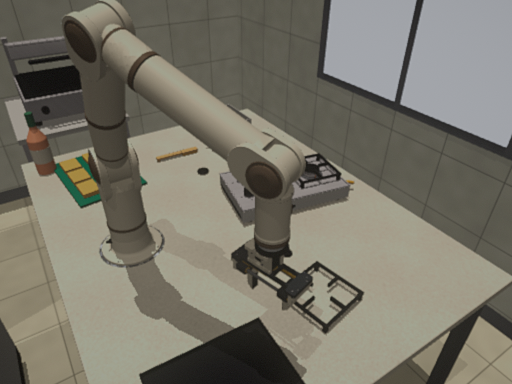

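```bash
python3 - <<'E'
from h import *
z=np.load('top0.npz');p,d=z['p'][:,:,::-1],z['d'];W=world('top',d)
a=cv2.resize(p[65:235,190:315],None,fx=3.5,fy=3.5,interpolation=cv2.INTER_CUBIC)
b=cv2.resize(p[200:250,305:362],None,fx=6,fy=6,interpolation=cv2.INTER_CUBIC)
c=cv2.resize(p[190:235,130:187],None,fx=6,fy=6,interpolation=cv2.INTER_CUBIC)
o=np.zeros((595,780,3),np.uint8);o[:a.shape[0],:a.shape[1]]=a;o[:300,438:438+342]=b;o[302:572,438:780]=c
cv2.imwrite('pics/crop1.png',cv2.convertScaleAbs(o,alpha=1.6))
m=(W[...,2]>.066)&(W[...,2]<.085)&(d>0)
n,l,s,_=cv2.connectedComponentsWithStats(m.astype(np.uint8));k=l[149,253] or 1+np.argmax(s[1:,4])
k=1+np.argmax(s[1:,4]);pts=W[l==k][:,:2]
print('rect',cv2.minAreaRect((pts*1000).astype(np.float32)),'z',np.median(W[l==k][:,2]))
# crown
sub=np.zeros_like(m);sub[135:185,225:280]=1
r=sub&(W[...,2]>.09)&(W[...,2]<.115);print('crown',r.sum(),W[r].mean(0),np.ptp(W[r],0))
sub[:]=0;sub[188:215,212:275]=1
r=sub&(W[...,2]>.084)
n,l,s,c=cv2.connectedComponentsWithStats(r.astype(np.uint8))
for i in range(1,n): print(s[i],W[l==i].mean(0),W[l==i][:,2].max())
for nm,(u,v,h) in dict(small=(345,214,12),big=(327,239,14),yel=(320,210,12),cap=(150,212,14)).items():
    sub[:]=0;sub[v-h:v+h,u-h:u+h]=1
    r=sub&(W[...,2]>.006);n,l,s,c=cv2.connectedComponentsWithStats(r.astype(np.uint8));k=1+np.argmax(s[1:,4]);r=l==k
    q=W[r];print(nm,r.sum(),cv2.minAreaRect((q[:,:2]*1000).astype(np.float32)),np.percentile(q[:,2],[5,50,95]))
    t=q[q[:,2]>.02]
    if len(t)>5: print('  hi',len(t),cv2.minAreaRect((t[:,:2]*1000).astype(np.float32)))
np.set_printoptions(linewidth=250)
print((W[185:212,215:240,2]*1000).astype(int))
E
```

```text
rect ((661.4873046875, -30.40106201171875), (291.1763000488281, 480.0458984375), 79.4334716796875) z 0.07601228670226767
crown 222 [ 0.63433884 -0.038432    0.09981084] [0.10274125 0.12374617 0.0244609 ]
[225 189   1   1   1] [ 0.32566007 -0.03541369  1.25295133] 1.2529513252025382
[240 192   1   1   1] [ 0.32566007 -0.03541369  1.25295133] 1.2529513252025382
[218 194   1   1   1] [ 0.32566007 -0.03541369  1.25295133] 1.2529513252025382
[223 195   4   3   7] [0.49301314 0.05598575 0.09755834] 0.10365153337458932
[256 196   1   1   1] [ 0.32566007 -0.03541369  1.25295133] 1.2529513252025382
[252 196  13  14 129] [ 0.47294517 -0.05162879  0.110182  ] 1.2529513252025382
[242 198   1   1   1] [ 0.32566007 -0.03541369  1.25295133] 1.2529513252025382
[274 200   1   1   1] [ 0.32566007 -0.03541369  1.25295133] 1.2529513252025382
small 89 ((400.94708251953125, -193.98715209960938), (38.134037017822266, 348.99932861328125), 19.16148567199707) [0.00737274 0.03108576 0.03534961]
  hi 69 ((400.9735107421875, -193.92617797851562), (37.07831573486328, 349.02508544921875), 19.34962272644043)
big 21
[... 3399 characters left out ...]
 72   75   79   81   75   78   72   73   75   74   73   73]
 [  73   74   73   77   78   78   76   75   76   74   75   71   75   78   73   76   77   76   77   73   74   74   78   77   73]
 [  77   76   76   75   74   73   75   76   78   76   73   76   75   81   75   75   74   77   75   76   70   74   78   71   77]
 [  75   74   79   70   77   74   75   78   77   75   75   75   73   73   74   75   78   74   74   74   70   76   72   70   76]
 [  75   72   74   72   77   71   78   77   76   77   72   77   74   74   72   77   75   74   80   74   77   74   77   75   74]
 [  76   80   78   77   79   77   79   73   72   76   75   75   78   74   76   76   72   73   73   76   77   75   78   71   77]]
```

View pics/crop1.png

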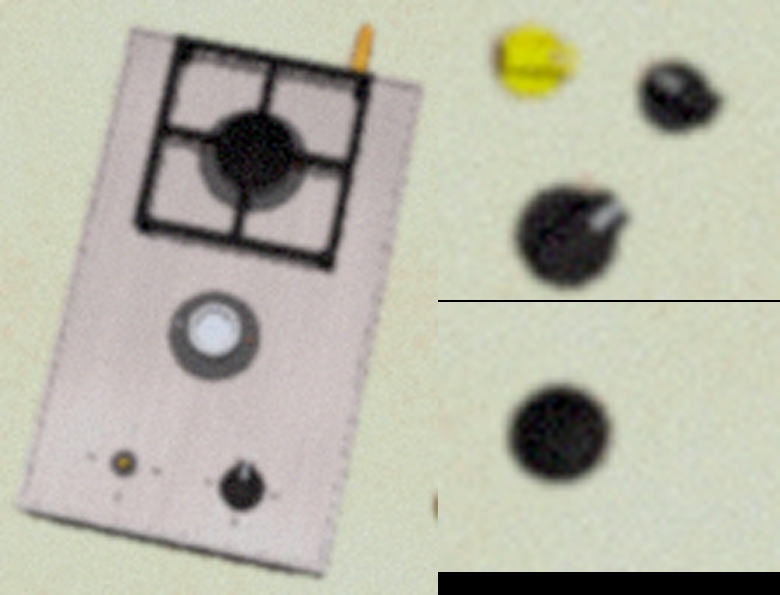

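Candidates like the knob: (320,210) yellow – leave; (327,238) black, larger (~48 mm high); (345,214) black, ~32 mm high – this small one is meant (crop at (678,95) confirms it is smaller; a pale mark shows at its upper left, direction to be checked once the arm is clear). Cap at (150,212), crown at (251,159), stem at (225,197).

```bash
cat >> h.py <<'E'
def plane(n,u,v,z):
    f,cx,cy,E=K(n); r=E[:3,:3]@np.array([(u-cx)/f,(v-cy)/f,1]); return E[:3,3]+r*(z-E[2,3])/r[2]
def need(x,y,z,yaw=None):
    "total tool-axis shifts (units) and spin (units) to tool target, yaw = tool x axis yaw deg"
    from scipy.spatial.transform import Rotation as R
    s=robot.observe(); M=R.from_quat(s['eef_rot']).as_matrix(); y0=np.degrees(np.arctan2(M[1,0],M[0,0]))
    print('t',round(s['time'],2),'pos',np.round(s['tool_pos'],4),'yaw',round(y0,2),'w',round(s['width'],4),'q',np.round(s['joint_pos'],2),'F',np.round(s['contact_force'],1))
    print('  shift',np.round(M.T@(np.array([x,y,z])-s['tool_pos'])/.025,3),'spin',None if yaw is None else np.round(-np.radians(yaw-y0)/.1,3))
E
python3 - <<'E'
from h import *
z=np.load('top0.npz');p=z['p'].astype(float);g=p.mean(2)
def cen(u,v,h,z,dark=True,t=None):
    s=g[v-h:v+h+1,u-h:u+h+1]; b=np.median(np.r_[s[0],s[-1],s[:,0],s[:,-1]])
    w=np.clip((b-s) if dark else (s-b),0,None); w[w<.25*w.max()]=0
    vv,uu=np.mgrid[v-h:v+h+1,u-h:u+h+1]; U,V=(w*uu).sum()/w.sum(),(w*vv).sum()/w.sum()
    print(U,V,np.round(plane('top',U,V,z),4))
cen(150,212,13,.0105); cen(345,214,11,.01)
# crown ring bright
s=g[145:175,235:267]; 
m=(g>np.percentile(s,75)); m2=np.zeros_like(m);m2[148:170,238:264]=m[148:170,238:264]
vv,uu=np.nonzero(m2);print('crown',uu.mean(),vv.mean(),m2.sum(),plane('top',uu.mean(),vv.mean(),.101))
cen(225,197,6,.099)
h=np.array([.6615,-.0304]);a=np.radians(-10.57);R=np.array([[np.cos(a),-np.sin(a)],[np.sin(a),np.cos(a)]])
for q,zz in(((-.045,0),.101),((-.18,.055),.099),((-.18,.055),.075)): w=[*(h+R@q),zz];print(q,np.round(w,4),proj('top',w))
need(.5,-.2,.25,15)
E
```

```text
149.67101892285297 211.5140465793304 [0.4465 0.3117 0.0105]
344.4879253100258 215.97508442350804 [ 0.4497 -0.3428  0.01  ]
crown 250.25531914893617 158.93617021276594 94 [ 0.61457079 -0.0223283   0.101     ]
225.05313199105146 197.0586129753915 [0.49   0.0534 0.099 ]
(-0.045, 0) [ 0.6173 -0.0221  0.101 ] [250.22189227 158.11253894]
(-0.18, 0.055) [0.4946 0.0567 0.099 ] [224.05147837 195.55634662]
(-0.18, 0.055) [0.4946 0.0567 0.075 ] [224.60501578 196.65621932]
t 0.8 pos [ 0.1714 -0.627   0.2268] yaw 15.29 w 0.0916 q [ 1.57  0.5  -0.43  1.55  0.22  1.14 -0.21] F [-0.9  0.5 -0.5]
  shift [ 17.181 -13.011  -0.929] spin 0.05
```

Emit:
send_rows(
  moves=[
    [0.5,-0.4,-0.1,0,1],
    [0.9,-0.7,-0.1,0,1],
    [0.9,-0.7,-0.1,0,1],
    [0.9,-0.7,-0.1,0,1],
    [0.9,-0.7,-0.1,0,1],
    [0.9,-0.7,-0.1,0,1],
    [0.9,-0.7,-0.1,0,1],
    [0.9,-0.7,-0.1,0,1],
    [0.9,-0.7,0,0,1],
    [0.9,-0.7,0,0,1],
  ],
)

```text
time: 1.63
tool_pos: [0.3358, -0.4065, 0.2473]
eef_rot: [0.991, 0.133, 0.0, 0.0]
contact_force: [0.3, -0.4, -0.3]
width: 0.0921
gripper_force: 0.0
```

Emit:
send_rows(
  moves=[
    [0.9,-0.7,0,0,1],
    [0.9,-0.7,0,0,1],
    [0.9,-0.7,0,0,1],
    [0.9,-0.7,0,0,1],
    [0.9,-0.7,0,0,1],
    [0.9,-0.7,0,0,1],
    [0.9,-0.7,0,0,1],
    [0.9,-0.7,0,0,1],
    [0.9,-0.6,0,0,1],
    [0.5,-0.3,0,0,1],
  ],
)

```text
time: 2.47
tool_pos: [0.5009, -0.1905, 0.2474]
eef_rot: [0.991, 0.135, 0.001, -0.0]
contact_force: [-0.2, 0.3, -0.4]
width: 0.0919
gripper_force: 0.0
```

```bash
python3 -c "
from h import *
need(.45,.31,.2,15)"
```

```text
t 2.47 pos [ 0.5009 -0.1905  0.2474] yaw 15.56 w 0.0919 q [ 0.89  0.31 -0.69  1.81  0.22  1.1  -1.18] F [-0.2  0.3 -0.4]
  shift [  3.405 -19.83    1.908] spin 0.098
```

Emit:
send_rows(
  moves=[
    [0.1,-0.5,0,0,1],
    [0.2,-1,0,0,1],
    [0.2,-1,0,0,1],
    [0.2,-1,0,0,1],
    [0.2,-1,0,0,1],
    [0.2,-1,0,0,1],
    [0.2,-1,0,0,1],
    [0.2,-1,0,0,1],
    [0.2,-1,0,0,1],
    [0.2,-1,0,0,1],
  ],
)

```text
time: 3.3
tool_pos: [0.4809, 0.0474, 0.2468]
eef_rot: [0.991, 0.133, -0.0, 0.001]
contact_force: [0.1, -0.2, -0.1]
width: 0.0918
gripper_force: 0.0
```

Emit:
send_rows(
  moves=[
    [0.1,-1,0,0,1],
    [0.2,-1,0,0,1],
    [0.2,-1,0,0,1],
    [0.2,-1,0,0,1],
    [0.2,-1,0,0,1],
    [0.2,-1,0,0,1],
    [0.2,-1,0,0,1],
    [0.2,-1,0,0,1],
    [0.2,-1,0,0,1],
    [0.1,-0.6,0,0,1],
  ],
)

```text
time: 4.13
tool_pos: [0.4606, 0.2923, 0.247]
eef_rot: [0.991, 0.134, 0.0, -0.0]
contact_force: [0.1, -0.4, 0.6]
width: 0.0921
gripper_force: 0.0
```

Emit:
send_rows(
  moves=[
    [0,0,0.3,-1,1],
    [0,0,0.4,-1,1],
    [0,0,0.4,-1,1],
    [0,0,0.4,-1,1],
    [0,0,0.4,-1,1],
    [0,0,0,-1,1],
    [0,0,0,-1,1],
    [0,0,0,-1,1],
    [0,0,0,-1,1],
    [0,0,0,-1,1],
  ],
)

```text
time: 4.97
tool_pos: [0.4615, 0.289, 0.1992]
eef_rot: [0.805, 0.594, -0.0, 0.001]
contact_force: [0.2, 0.5, 0.2]
width: 0.0919
gripper_force: 0.0
```

```bash
python3 - <<'E'
from h import *
p,d=snap('side','side1');np.savez('side1.npz',p=p,d=d)
p2,d2=snap('top','top1');np.savez('top1.npz',p=p2,d=d2)
p=p[:,:,::-1];p2=p2[:,:,::-1]
u,v=proj('side',[.45,-.34,.02]).astype(int);print(u,v)
f=lambda a,s:cv2.resize(a,None,fx=s,fy=s,interpolation=cv2.INTER_CUBIC)
a=f(p[v-30:v+20,u-40:u+30],5);b=f(p2[195:255,310:365],6)
o=np.zeros((600,700,3),np.uint8);o[:a.shape[0],:a.shape[1]]=a;o[:b.shape[0],360:360+b.shape[1]]=b
c=f(p[150:220,200:312],3);o[365:365+c.shape[0],:c.shape[1]]=c
cv2.imwrite('pics/crop2.png',cv2.convertScaleAbs(o,alpha=1.7))
need(.4465,.3117,.1,79.4)
E
```

```text
286 248
t 5.07 pos [0.4616 0.289  0.1991] yaw 72.64 w 0.0918 q [ 0.21  0.53 -1.07  1.83  0.52  1.1  -1.36] F [0.8 0.7 0.7]
  shift [ 0.69  -0.845  3.963] spin -1.18
```

View pics/crop2.png

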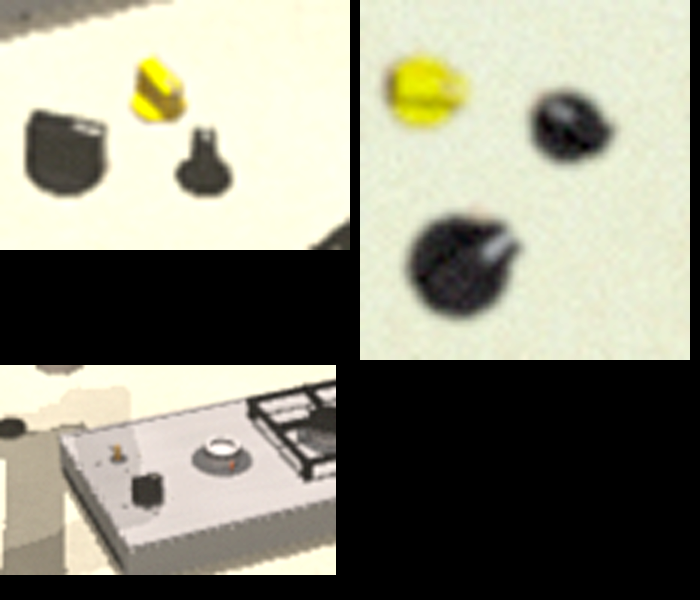

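View pics/side1.png

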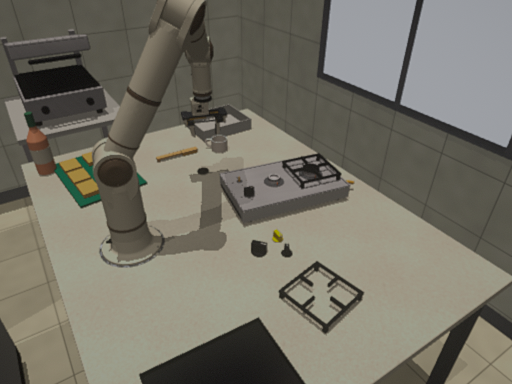

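Side crop: small knob at (286,251) is seen nearly end-on with its pale line at the far end; top crop agrees (pale line on upper-left end), so the pointer points to yaw ≈ 60°. Crown rim in side at ≈(274,176), stem at ≈(239,179).

```bash
python3 - <<'E'
from h import *
print('side rim',plane('side',274.3,176,.101),'stem top',plane('side',239,178.3,.099))
for n,(u,v,h) in dict(top=(345,214,12),side=(286,250,9)).items():
    z=np.load(n+'1.npz');W=world(n,z['d']);d=z['d'];m=np.zeros(d.shape,bool);m[v-h:v+h,u-h:u+h]=1
    for lo,hi in((.026,.04),(.006,.04)):
        r=m&(d>0)&(W[...,2]>lo)&(W[...,2]<hi);q=W[r][:,:2]*1000;c=np.median(q,0);q=q[np.hypot(*(q-c).T)<32]
        ev,V=np.linalg.eigh(np.cov(q.T));print(n,lo,len(q),q.mean(0),cv2.minAreaRect(q.astype(np.float32)),'yaw',np.degrees(np.arctan2(V[1,1],V[0,1])),ev**.5)
z=np.load('side1.npz');W=world('side',z['d']);p=z['p'].mean(2);m=np.zeros(p.shape,bool);m[160:180,190:216]=1
r=m&(p<70);vv,uu=np.nonzero(r);print('cap side',uu.mean(),vv.mean(),r.sum(),plane('side',uu.mean(),vv.mean(),.0095))
E
```

```text
side rim [ 0.61703253 -0.02661483  0.101     ] stem top [0.48464514 0.0400209  0.099     ]
top 0.026 60 [ 452.4616289  -340.83157623] ((451.898193359375, -341.1915283203125), (39.89997482299805, 15.783486366271973), 58.87400436401367) yaw 63.68862423155148 [ 4.80246891 11.58352032]
top 0.006 102 [ 451.10817853 -339.48676244] ((452.4697570800781, -340.1871337890625), (42.870262145996094, 40.69386672973633), 49.219329833984375) yaw 64.91638192759163 [ 8.49426136 11.85138486]
side 0.026 38 [ 447.63164608 -348.07767419] ((447.6924133300781, -348.2070007324219), (44.138038635253906, 14.226975440979004), 54.787567138671875) yaw 58.56947617067913 [ 4.59460908 11.92468041]
side 0.006 67 [ 445.0542813  -350.93249296] ((447.55792236328125, -348.05157470703125), (44.78683090209961, 28.423690795898438), 39.50261306762695) yaw 61.95318668404963 [ 6.06150552 12.34841106]
cap side 202.80645161290323 171.0 62 [0.44408518 0.30550017 0.0095    ]
```

Emit:
send_rows(
  moves=[
    [0.3,-0.4,0.5,-0.6,1],
    [0.39,-0.445,1,-0.58,1],
    [0,0,1,0,1],
    [0,0,1,0,1],
    [0,0,0.5,0,1],
    [0,0,0,0,1],
  ],
)

```text
time: 5.57
tool_pos: [0.4449, 0.3101, 0.0968]
eef_rot: [0.77, 0.638, -0.003, 0.0]
contact_force: [0.0, -0.4, -0.0]
width: 0.0917
gripper_force: 0.0
```

```bash
python3 -c "
from h import *
need(.446,.311,.005,79.4)"
```

```text
t 5.57 pos [0.4449 0.3101 0.0968] yaw 79.23 w 0.0917 q [ 0.08  0.67 -0.98  1.91  0.68  0.95 -1.42] F [ 0.  -0.4 -0. ]
  shift [0.058 0.048 3.67 ] spin -0.03
```

Emit:
send_rows(
  moves=[
    [0.06,0.05,0.7,0,1],
    [0,0,0.8,0,1],
    [0,0,0.8,0,1],
    [0,0,0.7,0,1],
    [0,0,0.4,0,1],
    [0,0,0.2,0,1],
    [0,0,0.07,0,1],
    [0,0,0,0,-0.2],
    [0,0,0,0,-0.2],
    [0,0,0,0,0.0],
  ],
)

```text
time: 6.4
tool_pos: [0.449, 0.3137, 0.0085]
eef_rot: [0.77, 0.638, 0.001, 0.0]
contact_force: [-0.7, 0.2, 0.8]
width: 0.0763
gripper_force: 0.0
```

Emit:
send_rows(
  moves=[
    [0,0,0,0,-0.5],
    [0,0,0,0,-0.5],
    [0,0,0,0,-0.5],
    [0,0,0,0,-0.5],
    [0,0,0,0,-0.5],
    [0,0,0,0,-0.5],
  ],
)

```text
time: 6.9
tool_pos: [0.4483, 0.3133, 0.0078]
eef_rot: [0.77, 0.638, 0.0, 0.0]
contact_force: [-1.4, -0.4, 4.4]
width: 0.0532
gripper_force: 30.0
```

Emit:
send_rows(
  moves=[
    [0,0,0,0,0.2],
    [0,0,0,0,0.2],
    [0,0,0,0,0.2],
    [0,0,0,0,0.2],
    [0,0,0,0,0.2],
  ],
)

```text
time: 7.32
tool_pos: [0.4483, 0.3134, 0.0076]
eef_rot: [0.77, 0.638, 0.0, 0.0]
contact_force: [-0.5, -1.0, 5.7]
width: 0.055
gripper_force: 2.9
```

```bash
python3 -c "
from h import *
need(.4483,.3133,.004,169.4)"
```

```text
t 7.32 pos [0.4483 0.3134 0.0076] yaw 79.35 w 0.055 q [-0.01  0.79 -0.85  1.93  0.83  0.81 -1.52] F [-0.5 -1.   5.7]
  shift [-0.002 -0.001  0.143] spin -15.717
```

Emit:
send_rows(
  moves=[
    [0,0,0,0,0.7],
    [0,0,0,0,0.7],
    [0,0,0,0,0.7],
    [0,0,0,0,0.7],
  ],
)

```text
time: 7.65
tool_pos: [0.4482, 0.3131, 0.0072]
eef_rot: [0.77, 0.638, -0.0, -0.0]
contact_force: [0.4, 0.1, 0.8]
width: 0.0759
gripper_force: 0.0
```

```bash
python3 - <<'E'
from h import *
need(.4483,.3133,.004,169.4)
p,d=snap('top');q,e=snap('side')
f=lambda a,s:cv2.resize(a[:,:,::-1],None,fx=s,fy=s,interpolation=cv2.INTER_CUBIC)
cv2.imwrite('pics/c3.png',cv2.convertScaleAbs(np.hstack([f(p[180:250,110:190],5),f(q[130:200,165:245],5)]),alpha=1.8))
E
```

```text
t 7.65 pos [0.4482 0.3131 0.0072] yaw 79.34 w 0.0759 q [-0.01  0.79 -0.85  1.93  0.83  0.81 -1.52] F [0.4 0.1 0.8]
  shift [0.01  0.002 0.127] spin -15.719
```

View pics/c3.png

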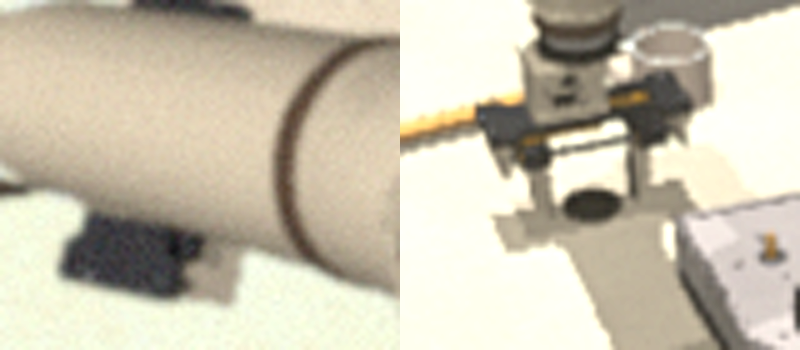

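Emit:
send_rows(
  moves=[
    [0,0,0.1,-1,0.7],
    [0,0,0,-1,0.7],
    [0,0,0,-1,0.7],
    [0,0,0,-1,0.7],
    [0,0,0,-1,0.7],
    [0,0,0,-1,0.7],
    [0,0,0,-1,0.7],
    [0,0,0,-1,0.7],
  ],
)

```text
time: 8.42
tool_pos: [0.4483, 0.3131, 0.0049]
eef_rot: [0.458, 0.889, -0.0, 0.0]
contact_force: [-0.2, 0.2, 0.2]
width: 0.0781
gripper_force: 0.0
```

Emit:
send_rows(
  moves=[
    [0,0,0,-1,0.7],
    [0,0,0,-1,0.7],
    [0,0,0,-1,0.7],
    [0,0,0,-1,0.7],
    [0,0,0,-1,0.7],
    [0,0,0,-1,0.7],
    [0,0,0,-1,0.7],
    [0,0,0,-0.7,0.7],
    [0,0,0,0,0.7],
    [0,0,0,0,0.7],
  ],
)

```text
time: 9.25
tool_pos: [0.4482, 0.3132, 0.0048]
eef_rot: [0.095, 0.996, 0.0, -0.0]
contact_force: [-0.4, 0.8, 0.2]
width: 0.078
gripper_force: 0.0
```

```bash
python3 -c "
from h import *
need(.4482,.3131,.004,169.4)"
```

```text
t 9.25 pos [0.4482 0.3132 0.0048] yaw 169.15 w 0.078 q [ 0.15  0.97 -1.11  1.93  1.07  1.   -0.11] F [-0.4  0.8  0.2]
  shift [ 0.    -0.004  0.031] spin -0.043
```

Close across the other axis, then open, lift and step aside to photograph the now-known cap position.

Emit:
send_rows(
  moves=[
    [0,0,0,0,-0.5],
    [0,0,0,0,-0.5],
    [0,0,0,0,-0.5],
    [0,0,0,0,-0.5],
    [0,0,0,0,-0.5],
    [0,0,0,0,-0.5],
  ],
)

```text
time: 9.75
tool_pos: [0.4483, 0.3132, 0.0051]
eef_rot: [0.093, 0.996, -0.0, 0.0]
contact_force: [0.3, 0.1, -0.9]
width: 0.0538
gripper_force: 30.0
```

Emit:
send_rows(
  moves=[
    [0,0,0,0,0.7],
    [0,0,0,0,0.7],
    [0,0,0,0,0.7],
    [0,0,0,0,0.7],
    [0,0,-0.5,0,0.7],
    [0,0,-1,0,0.7],
    [-0.5,0.5,-1,0,0.7],
    [-1,1,-1,0,0.7],
    [-1,1,-0.5,0,0.7],
    [-1,1,-0.5,0,0.7],
  ],
)

```text
time: 10.58
tool_pos: [0.5509, 0.383, 0.1195]
eef_rot: [0.093, 0.996, 0.001, 0.001]
contact_force: [0.9, 0.2, -1.5]
width: 0.0777
gripper_force: 0.0
```

Emit:
send_rows(
  moves=[
    [-1,1,-0.5,0,0.7],
    [-1,1,-0.5,0,0.7],
    [0,1,0,0,0.7],
    [0,0,0,0,0.7],
  ],
)

```text
time: 10.92
tool_pos: [0.6124, 0.452, 0.1436]
eef_rot: [0.093, 0.996, 0.003, -0.0]
contact_force: [-3.1, -0.0, -0.1]
width: 0.078
gripper_force: 0.0
```

```bash
python3 - <<'E'
from h import *
need(.4482,.3131,.1,79.4)
p,d=snap('top');q,e=snap('side')
f=lambda a,s:cv2.resize(a[:,:,::-1],None,fx=s,fy=s,interpolation=cv2.INTER_CUBIC)
cv2.imwrite('pics/c4.png',cv2.convertScaleAbs(np.hstack([f(p[180:250,110:190],5),f(q[130:200,165:245],5)]),alpha=1.8))
g=p.mean(2)
print('pred px',proj('top',[.4482,.3132,.0105]),proj('side',[.4482,.3132,.0095]))
v,u,h=212,150,13;s=g[v-h:v+h+1,u-h:u+h+1]; b=np.median(s[:,0]);w=np.clip(b-s,0,None); w[w<.25*w.max()]=0
vv,uu=np.mgrid[v-h:v+h+1,u-h:u+h+1]; U,V=(w*uu).sum()/w.sum(),(w*vv).sum()/w.sum();print(U,V,plane('top',U,V,.0105))
g=q.mean(2);m=np.zeros(g.shape,bool);m[160:180,190:216]=1;vv,uu=np.nonzero(m&(g<70));print('side',uu.mean(),vv.mean(),len(uu))
E
```

```text
t 10.92 pos [0.6124 0.452  0.1436] yaw 169.38 w 0.078 q [-0.09  1.04 -1.15  1.28  0.93  1.38  0.19] F [-3.1 -0.  -0.1]
  shift [ 5.428 -6.682  1.71 ] spin 15.704
pred px [149.27513414 210.98516366] [202.85057873 170.02952414]
149.72052835435497 211.09495906814408 [0.44787131 0.31167484 0.0105    ]
side 202.93333333333334 170.88333333333333 60
```

View pics/c4.png

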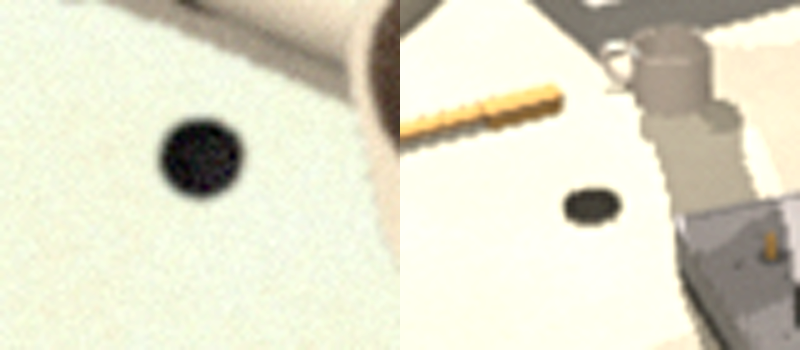

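Cap is upright, undamaged, now centred on the known TCP spot; top camera bias there is only (0.3, 1.5) mm.

Emit:
send_rows(
  moves=[
    [0.7,-0.9,0,1,0.7],
    [0.8,-0.8,0,1,0.7],
    [0.85,-0.75,0,1,0.7],
    [0.9,-0.6,0,1,0.7],
    [1,-0.5,0,1,0.7],
    [1,-0.4,0.2,1,0.7],
    [1,-0.3,0.4,1,0.7],
    [0.7,-0.1,0.4,1,0.7],
    [0,0,0,1,0.7],
    [0,0,0,1,0.7],
  ],
)

```text
time: 11.85
tool_pos: [0.421, 0.4369, 0.1162]
eef_rot: [0.56, 0.828, -0.001, 0.0]
contact_force: [-0.2, 0.1, -0.3]
width: 0.0782
gripper_force: 0.0
```

Emit:
send_rows(
  moves=[
    [0,0,0,1,0.7],
    [0,0,0,1,0.7],
    [0,0,0,1,0.7],
    [0,0,0,1,0.7],
    [0,0,0,1,0.7],
    [0,0,0,0.7,0.7],
    [0,0,0,0,0.7],
    [0,0,0,0,0.7],
  ],
)

```text
time: 12.52
tool_pos: [0.4231, 0.4367, 0.1167]
eef_rot: [0.769, 0.639, -0.0, 0.001]
contact_force: [-1.0, 0.5, 0.3]
width: 0.078
gripper_force: 0.0
```

```bash
python3 -c "
from h import *
need(.4482,.3131,.005,79.4)"
```

```text
t 12.52 pos [0.4231 0.4367 0.1167] yaw 79.44 w 0.078 q [-0.19  0.71 -0.93  1.74  0.66  1.03 -1.54] F [-1.   0.5  0.3]
  shift [-4.672  1.889  4.474] spin 0.007
```

Emit:
send_rows(
  moves=[
    [-0.8,0.3,0.3,0,0.7],
    [-0.97,0.4,0.5,0,0.7],
    [-0.97,0.4,0.5,0,0.7],
    [-0.97,0.4,0.5,0,0.7],
    [-0.7,0.3,0.3,0,0.7],
    [-0.26,0.09,0.2,0,0.7],
    [0,0,0,0,0.7],
    [0,0,0,0,0.7],
  ],
)

```text
time: 13.18
tool_pos: [0.4479, 0.3153, 0.0593]
eef_rot: [0.77, 0.639, 0.0, -0.001]
contact_force: [-1.1, -0.4, 0.5]
width: 0.0781
gripper_force: 0.0
```

```bash
python3 -c "
from h import *
need(.4482,.3131,.005,79.4)"
```

```text
t 13.18 pos [0.4479 0.3153 0.0593] yaw 79.38 w 0.0781 q [ 0.02  0.71 -0.89  1.92  0.72  0.87 -1.44] F [-1.1 -0.4  0.5]
  shift [-0.084  0.03   2.173] spin -0.004
```

Emit:
send_rows(
  moves=[
    [-0.08,0.03,0.5,0,0.7],
    [0,0,0.6,0,0.7],
    [0,0,0.6,0,0.7],
    [0,0,0.3,0,0.7],
    [0,0,0.17,0,0.7],
    [0,0,0,0,0.7],
    [0,0,0,0,0.7],
  ],
)

```text
time: 13.77
tool_pos: [0.448, 0.3129, 0.0044]
eef_rot: [0.769, 0.639, -0.0, -0.0]
contact_force: [-0.3, 0.4, 0.0]
width: 0.0782
gripper_force: 0.0
```

Emit:
send_rows(
  moves=[
    [0,0,0,0,-0.5],
    [0,0,0,0,-0.5],
    [0,0,0,0,-0.5],
    [0,0,0,0,-0.5],
    [0,0,0,0,-0.5],
  ],
)

```text
time: 14.18
tool_pos: [0.4487, 0.3126, 0.0052]
eef_rot: [0.77, 0.638, 0.0, 0.0]
contact_force: [-0.5, -0.9, 2.1]
width: 0.0538
gripper_force: 30.0
```

Emit:
send_rows(
  moves=[
    [0,0,-0.3,0,-0.5],
    [0,0,-0.8,0,-0.5],
    [0,0,-1,0,-0.5],
    [0,0,-1,0,-0.5],
    [0,0,-1,0,-0.5],
    [0,0,-1,0,-0.5],
    [0,0,-0.5,0,-0.5],
    [0,0,0,0,-0.5],
  ],
)

```text
time: 14.85
tool_pos: [0.4499, 0.3138, 0.1478]
eef_rot: [0.77, 0.638, 0.003, 0.001]
contact_force: [0.9, 0.7, -1.2]
width: 0.054
gripper_force: 30.0
```

```bash
python3 -c "
from h import *
need(.6175,-.021,.150,79.43)"
```

```text
t 14.85 pos [0.4499 0.3138 0.1478] yaw 79.34 w 0.054 q [ 0.1   0.59 -1.    1.87  0.59  1.01 -1.34] F [ 0.9  0.7 -1.2]
  shift [-11.921   9.067  -0.091] spin -0.017
```

Emit:
send_rows(
  moves=[
    [-0.5,0.4,0,0,-0.5],
    [-0.9,0.7,0,0,-0.5],
    [-1,0.75,0,0,-0.5],
    [-1,0.75,0,0,-0.5],
    [-1,0.75,0,0,-0.5],
    [-1,0.75,0,0,-0.5],
    [-1,0.75,0,0,-0.5],
    [-1,0.75,0,0,-0.5],
    [-1,0.75,0,0,-0.5],
    [-1,0.75,0,0,-0.5],
  ],
)

```text
time: 15.68
tool_pos: [0.5788, 0.0467, 0.143]
eef_rot: [0.77, 0.638, -0.001, -0.001]
contact_force: [0.5, 0.2, -1.5]
width: 0.0535
gripper_force: 30.0
```

Emit:
send_rows(
  moves=[
    [-1,0.75,0,0,-0.5],
    [-0.8,0.65,0,0,-0.5],
    [-0.5,0.45,0,0,-0.5],
    [-0.22,0.12,0,0,-0.5],
    [0,0,0,0,-0.5],
    [0,0,0,0,-0.5],
    [0,0,0,0,-0.5],
  ],
)

```text
time: 16.27
tool_pos: [0.6151, -0.02, 0.1444]
eef_rot: [0.769, 0.64, -0.0, -0.001]
contact_force: [0.2, -0.2, -1.7]
width: 0.0537
gripper_force: 30.0
```

```bash
python3 -c "
from h import *
need(.6175,-.021,.118,79.43)"
```

```text
t 16.27 pos [ 0.6151 -0.02    0.1444] yaw 79.51 w 0.0537 q [ 0.65  0.7  -0.95  1.7   0.63  1.08 -0.68] F [ 0.2 -0.2 -1.7]
  shift [-0.024  0.105  1.056] spin 0.014
```

Emit:
send_rows(
  moves=[
    [-0.02,0.1,0.4,0,-0.5],
    [0,0,0.4,0,-0.5],
    [0,0,0.25,0,-0.5],
    [0,0,0,0,-0.5],
    [0,0,0,0,-0.5],
  ],
)

```text
time: 16.68
tool_pos: [0.6178, -0.0229, 0.1176]
eef_rot: [0.77, 0.639, -0.001, -0.001]
contact_force: [-0.7, -0.7, -1.7]
width: 0.0536
gripper_force: 30.0
```

```bash
python3 - <<'E'
from h import *
need(.6175,-.021,.106,79.43)
p,d=snap('top');q,e=snap('side')
f=lambda a,s:cv2.resize(a[:,:,::-1],None,fx=s,fy=s,interpolation=cv2.INTER_CUBIC)
c=f(q[135:205,235:315],9)
c=cv2.convertScaleAbs(c,alpha=1.5);cv2.imwrite('pics/c5.png',c)
for w in ([.6175,-.021,.101],[.6175,-.021,.113]): print(proj('side',w), (proj('side',w)-[235,135])*9)
E
```

```text
t 16.68 pos [ 0.6178 -0.0229  0.1176] yaw 79.38 w 0.0536 q [ 0.64  0.73 -0.92  1.71  0.66  1.05 -0.7 ] F [-0.7 -0.7 -1.7]
  shift [ 0.073 -0.026  0.464] spin -0.009
[273.61822423 175.36166065] [347.56401803 363.25494583]
[273.71412955 172.93464962] [348.42716595 341.41184654]
```

View pics/c5.png

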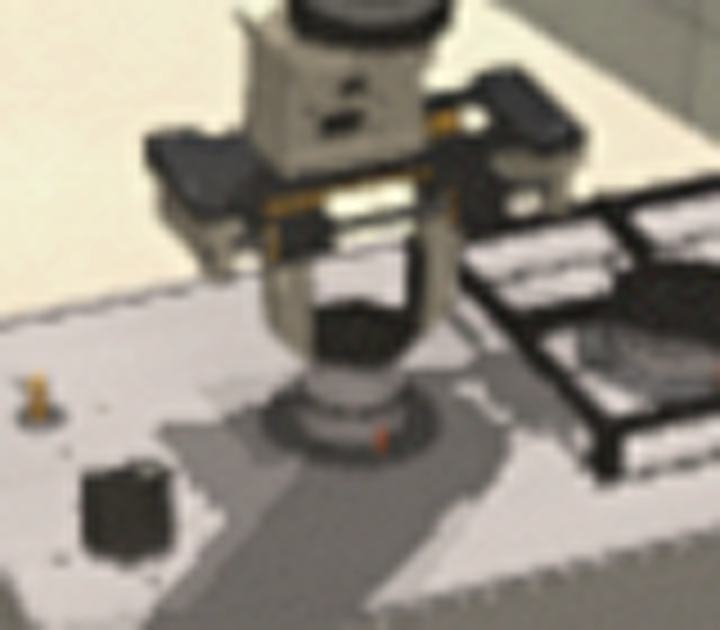

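```bash
python3 - <<'E'
from h import *
np.set_printoptions(linewidth=220)
a=np.load('side1.npz')['p'].astype(int).mean(2).astype(int);q,_=snap('side');g=q.astype(int).mean(2).astype(int)
print('cols',np.arange(262,290))
print('before');print(a[168:188,262:290]);print('now');print(g[160:186,262:290])
s=q.astype(int);print((s[:,:,0]-s[:,:,2])[172:190,270:284].max())
need(.6175,-.021,.106,79.43)
E
```

```text
cols [262 263 264 265 266 267 268 269 270 271 272 273 274 275 276 277 278 279 280 281 282 283 284 285 286 287 288 289]
before
[[128 129 130 129 128 129 129 130 130 129 130 131 131 131 130 131 131 130 131 132 122  88  58  74  98  76  38  31]
 [130 129 129 131 131 131 130 130 130 130 131 130 130 130 130 130 129 130 129 130 132 121  83  85 110 113  77  36]
 [129 130 129 130 130 130 130 129 130 129 130 129 129 129 130 128 129 129 128 130 130 125  98  81  87 110 107  63]
 [130 129 129 130 129 129 128 128 129 128 129 128 129 129 128 129 128 130 129 128 129 131 123  98  78  85 103  94]
 [129 128 128 128 127 128 127 128 128 128 129 129 128 130 129 129 128 129 129 129 130 131 131 124  99  79  91 114]
 [128 127 127 127 127 127 127 129 133 134 129 127 128 135 134 132 130 129 130 130 129 131 132 132 124  99  88 108]
 [128 127 127 128 128 127 129 135 137 127 115 110 116 127 129 131 134 132 131 130 131 131 132 132 132 124  97  88]
 [128 128 128 129 130 127 131 139 110  76  79  83  83  79  78 103 134 140 133 131 131 131 130 131 132 131 123  99]
 [128 127 129 130 127 115 119 137 100 110 116 122 120 
[... 3789 characters left out ...]
56  62  64  53  60  64  65  60  40  39  40  48  64  70  69  66  69  85]
 [ 68  64  47  41  40  41  49  66  71  76  76  77  79  78  75  68  62  51  40  38  40  45  62  69  69  67  68  66]
 [ 69  67  57  43  39  39  43  50  60  67  70  72  72  72  69  57  43  40  40  39  41  52  65  69  70  68  67  67]
 [ 74  69  67  56  46  42  43  40  37  41  49  54  54  53  53  46  36  37  40  42  50  61  69  69  67  67  68  66]
 [ 81  71  69  68  64  60  53  41  40  39  40  38  40  40  42  44  41  42  50  55  63  68  69  69  68  69  68  66]]
46
t 16.83 pos [ 0.6188 -0.023   0.1189] yaw 79.35 w 0.0539 q [ 0.64  0.73 -0.93  1.71  0.66  1.05 -0.7 ] F [ 0.2  0.2 -1.2]
  shift [ 0.069 -0.066  0.514] spin -0.014
```

Emit:
send_rows(
  moves=[
    [0.05,-0.05,0.1,0,-0.5],
    [0.02,-0.02,0.1,0,-0.5],
    [0,0,0.08,0,-0.5],
    [0,0,0,0,-0.5],
    [0,0,0,0,-0.5],
    [0,0,0,0,-0.5],
  ],
)

```text
time: 17.33
tool_pos: [0.6172, -0.0212, 0.1116]
eef_rot: [0.77, 0.638, 0.0, 0.0]
contact_force: [-0.1, -0.5, -1.0]
width: 0.0534
gripper_force: 30.0
```

```bash
python3 -c "
from h import *
need(.6173,-.0212,.101,79.43)"
```

```text
t 17.33 pos [ 0.6172 -0.0212  0.1116] yaw 79.34 w 0.0534 q [ 0.63  0.73 -0.92  1.72  0.67  1.04 -0.71] F [-0.1 -0.5 -1. ]
  shift [0.002 0.004 0.423] spin -0.016
```

Emit:
send_rows(
  moves=[
    [0,0,0.08,0,-0.5],
    [0,0,0.08,0,-0.5],
    [0,0,0.06,0,-0.5],
    [0,0,0.04,0,-0.5],
    [0,0,0,0,-0.5],
    [0,0,0,0,-0.5],
  ],
)

```text
time: 17.83
tool_pos: [0.6171, -0.0214, 0.1051]
eef_rot: [0.77, 0.638, -0.0, 0.0]
contact_force: [-0.6, -0.5, 0.1]
width: 0.0537
gripper_force: 30.0
```

Emit:
send_rows(
  moves=[
    [0,0,0.05,0,-0.5],
    [0,0,0.04,0,-0.5],
    [0,0,0.04,0,-0.5],
    [0,0,0,0,-0.5],
    [0,0,0,0,-0.5],
  ],
)

```text
time: 18.25
tool_pos: [0.6172, -0.0219, 0.1033]
eef_rot: [0.77, 0.638, -0.001, 0.001]
contact_force: [-5.6, -3.1, 10.2]
width: 0.0539
gripper_force: 30.0
```

Emit:
send_rows(
  moves=[
    [-0.03,-0.035,-0.03,0,-0.5],
    [0,0,0,0,-0.5],
    [0,0,0.03,0,-0.5],
    [0,0,0,0,-0.5],
    [0,0,0,0,-0.5],
  ],
)

```text
time: 18.67
tool_pos: [0.6163, -0.0225, 0.1015]
eef_rot: [0.77, 0.638, -0.0, 0.0]
contact_force: [-0.1, -3.2, 1.4]
width: 0.0535
gripper_force: 30.0
```

Emit:
send_rows(
  moves=[
    [-0.03,0,0.03,0,-0.5],
    [0,0,0.03,0,-0.5],
    [0,0,0,0,-0.5],
    [0,0,0,0,-0.5],
  ],
)

```text
time: 19.0
tool_pos: [0.6163, -0.0224, 0.1011]
eef_rot: [0.77, 0.638, 0.0, 0.0]
contact_force: [-1.1, -2.7, 8.0]
width: 0.0536
gripper_force: 30.0
```

Emit:
send_rows(
  moves=[
    [0,0,-0.04,0,-0.5],
    [0,0,0,0,0.3],
    [0,0,0,0,0.6],
    [0,0,0,0,0.6],
    [0,0,0,0,0.6],
    [0,0,-0.3,0,0.6],
    [0,0,-0.8,0,0.6],
    [0,0,-1,0,0.6],
    [0,0,-1,0,0.6],
    [0,0,-1,0,0.6],
  ],
)

```text
time: 19.83
tool_pos: [0.6158, -0.022, 0.2053]
eef_rot: [0.769, 0.639, 0.0, -0.0]
contact_force: [0.7, -0.2, 0.4]
width: 0.0732
gripper_force: 0.0
```

Emit:
send_rows(
  moves=[
    [-0.5,-0.3,-0.5,-0.5,0.6],
    [-1,-0.5,0,0,0.6],
    [-1,-0.5,0,0,0.6],
    [-1,-0.5,0,0,0.6],
    [-1,-0.5,0,0,0.6],
    [-1,-0.5,0,0,0.6],
    [-1,-0.5,0,0,0.6],
    [-1,-0.5,0,0,0.6],
    [-1,-0.5,0,0,0.6],
    [-1,-0.5,0,0,0.6],
  ],
)

```text
time: 20.67
tool_pos: [0.4636, -0.2418, 0.2168]
eef_rot: [0.753, 0.658, 0.0, 0.0]
contact_force: [0.3, -0.6, 1.0]
width: 0.0736
gripper_force: 0.0
```

```bash
python3 - <<'E'
from h import *
need(.4522,-.3395,.1,60)
p,d=snap('top');q,e=snap('side');np.savez('top2.npz',p=p,d=d);np.savez('side2.npz',p=q,d=e)
f=lambda a,s:cv2.resize(a[:,:,::-1],None,fx=s,fy=s,interpolation=cv2.INTER_CUBIC)
cv2.imwrite('pics/c6.png',cv2.convertScaleAbs(np.hstack([f(p[135:215,210:280],5),f(q[145:225,225:305],5)]),alpha=1.6))
W=world('top',d);m=np.zeros(d.shape,bool);m[148:170,238:264]=1;r=m&(W[...,2]>.1)&(W[...,2]<.13)
P=W[r];A=np.c_[P[:,:2]-P[:,:2].mean(0),np.ones(len(P))];c=np.linalg.lstsq(A,P[:,2],rcond=None)[0];print('cap plane tilt deg',np.degrees(c[:2]),'z',c[2],len(P),P.mean(0))
E
```

```text
t 20.67 pos [ 0.4636 -0.2418  0.2168] yaw 82.24 w 0.0736 q [ 1.31  0.47 -1.12  1.86  0.48  1.1  -0.12] F [ 0.3 -0.6  1. ]
  shift [-3.933  0.074  4.674] spin 3.882
cap plane tilt deg [-0.95386198 -1.86118304] z 0.1092648934730587 238 [ 0.61637146 -0.02121873  0.10926489]
```

View pics/c6.png

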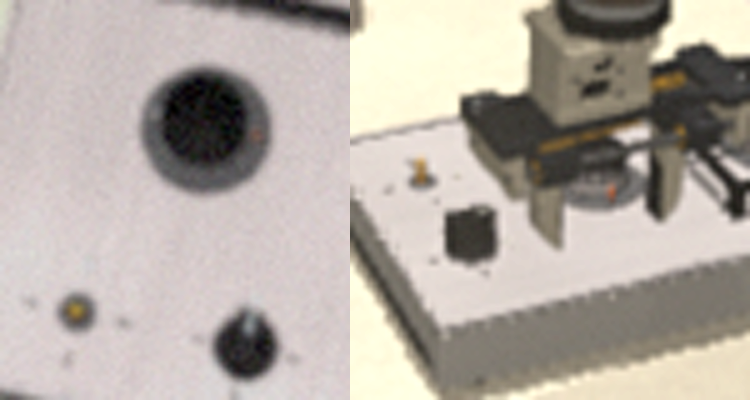

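Cap sits level and centred in the crown (≈(251,159) top; surface height 109 mm as expected). Now the knob.

Emit:
send_rows(
  moves=[
    [-0.6,0,0,0,0.1],
    [-1,0,0.3,0,0.1],
    [-1,0,0.5,0,0.1],
    [-0.9,0,0.7,0,0.1],
    [-0.43,0.07,0.9,1,0.1],
    [0,0,0.9,1,0.1],
    [0,0,0.9,1,0.1],
    [0,0,0.4,0.88,0.1],
    [0,0,0,0,0.1],
    [0,0,0,0,0.1],
  ],
)

```text
time: 21.6
tool_pos: [0.4536, -0.3379, 0.1013]
eef_rot: [0.865, 0.502, 0.0, -0.0]
contact_force: [0.3, -0.8, 1.0]
width: 0.0502
gripper_force: 0.0
```

```bash
python3 - <<'E'
from h import *
need(.4522,-.3397,.009,60)
for n in('top','side'):
    z=np.load(n+'2.npz');p=z['p'].astype(float);e=p[:,:,0]-p[:,:,2];w0=[.4942,.057,.099]
    u,v=np.round(proj(n,w0)).astype(int);h=5;s=e[v-h:v+h+1,u-h:u+h+1]-np.median(e[v-h:v+h+1,u-h:u+h+1]);s[s<.3*s.max()]=0
    vv,uu=np.mgrid[v-h:v+h+1,u-h:u+h+1];print(n,'gold',(s*uu).sum()/s.sum(),(s*vv).sum()/s.sum(),'pred tip',proj(n,w0),'base',proj(n,[.4942,.057,.079]));print(s.astype(int))
E
```

```text
t 21.6 pos [ 0.4536 -0.3379  0.1013] yaw 60.24 w 0.0502 q [ 1.24  0.64 -0.86  1.86  0.6   0.93 -0.42] F [ 0.3 -0.8  1. ]
  shift [-0.093 -0.012  3.693] spin 0.042
top gold 224.60802469135803 196.7685185185185 pred tip [223.94590794 195.69306971] base [224.41050878 196.61045779]
[[ 0  0  0  0  0  0  0  0  0  0  0]
 [ 0  0  0  0  0  0  0  0  0  0  0]
 [ 0  0  0  0  0  0  0  0  0  0  0]
 [ 0  0  0  0  0  0  0  0  0  0  0]
 [ 0  0  0  0  0  0  0  0  0  0  0]
 [ 0  0  0  0 17 42 46 22  0  0  0]
 [ 0  0  0  0 17 46 52 30  0  0  0]
 [ 0  0  0  0  0 23 29  0  0  0  0]
 [ 0  0  0  0  0  0  0  0  0  0  0]
 [ 0  0  0  0  0  0  0  0  0  0  0]
 [ 0  0  0  0  0  0  0  0  0  0  0]]
side gold 238.58217270194987 178.44011142061282 pred tip [238.86343115 175.78956119] base [238.94311655 179.78756742]
[[ 0  0  0  0  0  0  0  0  0  0  0]
 [ 0  0  0  0  0  0  0  0  0  0  0]
 [ 0  0  0  0  0  0  0  0  0  0  0]
 [ 0  0  0  0  0  0  0  0  0  0  0]
 [ 0  0  0  0  0  0  0  0  0  0  0]
 [ 0  0  0  0 15 24  0  0  0  0  0]
 [ 0  0  0  0 35 45  0  0  0  0  0]
 [ 0  0  0  0 30 38  0  0  0  0  0]
 [ 0  0  0  0 27 39  0  0  0  0  0]
 [ 0  0  0  0 27 41  0  0  0  0  0]
 [ 0  0  0  0 16 22  0  0  0  0  0]]
```

Emit:
send_rows(
  moves=[
    [-0.09,-0.01,0.5,0,0.1],
    [0,0,0.8,0,0.1],
    [0,0,0.8,0,0.1],
    [0,0,0.7,0,0.1],
    [0,0,0.5,0,0.1],
    [0,0,0.3,0,0.1],
    [0,0,0.1,0,0.1],
    [0,0,0,0,0.1],
    [0,0,0,0,0.1],
  ],
)

```text
time: 22.35
tool_pos: [0.4522, -0.3407, 0.0095]
eef_rot: [0.866, 0.5, 0.0, 0.001]
contact_force: [0.2, 0.3, -0.6]
width: 0.0506
gripper_force: 0.0
```

```bash
python3 -c "
from h import *
need(.4522,-.3397,.009,60)"
```

```text
t 22.35 pos [ 0.4522 -0.3407  0.0095] yaw 60.0 w 0.0506 q [ 1.17  0.77 -0.75  1.89  0.73  0.79 -0.51] F [ 0.2  0.3 -0.6]
  shift [ 0.036 -0.019  0.021] spin 0.001
```

Emit:
send_rows(
  moves=[
    [0.04,-0.02,0,-1,0.3],
    [0,0,0,-1,0.3],
    [0,0,0,-1,0.3],
    [0,0,0,-1,0.3],
    [0,0,0,-1,0.3],
    [0,0,0,-1,0.3],
    [0,0,0,-1,0.3],
    [0,0,0,-1,0.3],
  ],
)

```text
time: 23.02
tool_pos: [0.4522, -0.3402, 0.01]
eef_rot: [0.601, 0.799, -0.0, 0.001]
contact_force: [-0.5, 0.2, -0.5]
width: 0.0595
gripper_force: 0.0
```

Emit:
send_rows(
  moves=[
    [0,0,0,-1,0.3],
    [0,0,0,-1,0.3],
    [0,0,0,-1,0.3],
    [0,0,0,-1,0.3],
    [0,0,0,-1,0.3],
    [0,0,0,-1,0.3],
    [0,0,0,-1,0.3],
    [0,0,0,-0.7,0.3],
    [0,0,0,0,0.3],
    [0,0,0,0,0.3],
  ],
)

```text
time: 23.85
tool_pos: [0.4519, -0.3399, 0.0095]
eef_rot: [0.261, 0.965, -0.0, 0.001]
contact_force: [-0.5, 0.2, 0.7]
width: 0.0601
gripper_force: 0.0
```

Emit:
send_rows(
  moves=[
    [0,0,0,0,-0.3],
    [0,0,0,0,-0.3],
    [0,0,0,0,-0.3],
    [0,0,0,0,-0.3],
    [0,0,0,0,-0.3],
  ],
)

```text
time: 24.27
tool_pos: [0.4515, -0.3396, 0.009]
eef_rot: [0.26, 0.966, -0.0, 0.0]
contact_force: [-0.9, -1.0, 1.5]
width: 0.0396
gripper_force: 30.0
```

Width 39.6 mm: it is the 40 mm bar. Release and regrip across the sides.

Emit:
send_rows(
  moves=[
    [0,0,0,0,0.2],
    [0,0,0,0,0.2],
    [0,0,0,0,0.2],
    [0,0,0,1,0.2],
    [0,0,0,1,0.2],
    [0,0,0,1,0.2],
    [0,0,0,1,0.2],
    [0,0,0,1,0.2],
    [0,0,0,1,0.2],
    [0,0,0,1,0.2],
  ],
)

```text
time: 25.1
tool_pos: [0.4515, -0.3391, 0.0087]
eef_rot: [0.577, 0.817, 0.0, -0.0]
contact_force: [0.4, -0.2, -0.4]
width: 0.055
gripper_force: 0.0
```

Emit:
send_rows(
  moves=[
    [0,0,0,1,0.2],
    [0,0,0,1,0.2],
    [0,0,0,1,0.2],
    [0,0,0,1,0.2],
    [0,0,0,1,0.2],
    [0,0,0,1,0.2],
    [0,0,0,1,0.2],
    [0,0,0,1,0.2],
    [0,0,0,0.7,0.2],
    [0,0,0,0,0.2],
  ],
)

```text
time: 25.93
tool_pos: [0.4517, -0.3391, 0.0089]
eef_rot: [0.867, 0.499, 0.0, 0.0]
contact_force: [-0.3, -1.3, -0.4]
width: 0.0551
gripper_force: 0.0
```

Emit:
send_rows(
  moves=[
    [0,0,0,0,0.2],
    [0,0,0,0,-0.8],
    [0,0,0,0,-0.8],
    [0,0,0,0,-0.8],
    [0,0,0,0,-0.8],
    [0,0,0,0,-0.8],
    [0,0,0,0,-0.8],
  ],
)

```text
time: 26.52
tool_pos: [0.4515, -0.3394, 0.0088]
eef_rot: [0.866, 0.5, 0.0, -0.0]
contact_force: [0.0, 0.4, 0.0]
width: 0.0198
gripper_force: 0.0
```

```bash
python3 -c "
from h import *
need(.4518,-.3399,.16,-10.57)"
```

```text
t 26.52 pos [ 0.4515 -0.3394  0.0088] yaw 59.98 w 0.0198 q [ 1.17  0.77 -0.76  1.89  0.74  0.79 -0.52] F [0.  0.4 0. ]
  shift [-0.01   0.022 -6.05 ] spin 12.314
```

Emit:
send_rows(
  moves=[
    [0,0,0,0,-0.8],
    [0,0,0,0,-0.8],
    [0,0,0,0,-0.8],
    [0,0,-0.3,0,-0.8],
    [0,0,-0.8,0,-0.8],
    [0,0,-1,0,-0.8],
    [0,0,-1,0,-0.8],
    [0,0,-1,0,-0.8],
    [0,0,-1,0,-0.8],
    [0,0,-0.9,0,-0.8],
  ],
)

```text
time: 27.35
tool_pos: [0.4517, -0.3391, 0.1609]
eef_rot: [0.866, 0.5, 0.0, 0.0]
contact_force: [0.4, 0.1, -1.1]
width: 0.0159
gripper_force: 30.0
```

Emit:
send_rows(
  moves=[
    [0,0,0,1,-0.8],
    [0,0,0,1,-0.8],
    [0,0,0,1,-0.8],
    [0,0,0,1,-0.8],
    [0,0,0,1,-0.8],
    [0,0,0,1,-0.8],
    [0,0,0,1,-0.8],
    [0,0,0,1,-0.8],
    [0,0,0,1,-0.8],
    [0,0,0,1,-0.8],
  ],
)

```text
time: 28.18
tool_pos: [0.4515, -0.339, 0.1593]
eef_rot: [1.0, 0.021, 0.0, 0.0]
contact_force: [0.1, -0.3, -0.3]
width: 0.0157
gripper_force: 30.0
```

Emit:
send_rows(
  moves=[
    [0,0,0,1,-0.8],
    [0,0,0,1,-0.8],
    [0,0,0,0.3,-0.8],
    [0,0,0,0,-0.8],
    [0,0,0,0,-0.8],
  ],
)

```text
time: 28.6
tool_pos: [0.4516, -0.3391, 0.1592]
eef_rot: [0.996, -0.091, 0.0, 0.0]
contact_force: [0.9, -0.1, -0.9]
width: 0.0158
gripper_force: 30.0
```

```bash
python3 -c "
from h import *
need(.493,.0575,.15,-10.57)"
```

```text
t 28.6 pos [ 0.4516 -0.3391  0.1592] yaw -10.39 w 0.0158 q [ 1.11  0.47 -0.65  1.83  0.35  0.96 -1.45] F [ 0.9 -0.1 -0.9]
  shift [ -1.231 -15.902   0.365] spin 0.032
```

Emit:
send_rows(
  moves=[
    [-0.03,-0.5,0,0,-0.8],
    [-0.08,-1,0,0,-0.8],
    [-0.08,-1,0,0,-0.8],
    [-0.08,-1,0,0,-0.8],
    [-0.08,-1,0,0,-0.8],
    [-0.08,-1,0,0,-0.8],
    [-0.08,-1,0,0,-0.8],
    [-0.08,-1,0,0,-0.8],
    [-0.08,-1,0,0,-0.8],
    [-0.08,-1,0,0,-0.8],
  ],
)

```text
time: 29.43
tool_pos: [0.4759, -0.1001, 0.1589]
eef_rot: [0.996, -0.091, -0.0, -0.0]
contact_force: [0.6, 0.3, -1.0]
width: 0.0156
gripper_force: 30.0
```

Emit:
send_rows(
  moves=[
    [-0.08,-1,0,0,-0.8],
    [-0.08,-1,0,0,-0.8],
    [-0.08,-1,0.1,0,-0.8],
    [-0.08,-1,0.1,0,-0.8],
    [-0.08,-1,0.1,0,-0.8],
    [-0.08,-0.8,0.05,0,-0.8],
    [-0.08,-0.5,0,0,-0.8],
    [0,-0.1,0,0.03,-0.8],
    [0,0,0,0,-0.8],
    [0,0,0,0,-0.8],
  ],
)

```text
time: 30.27
tool_pos: [0.4914, 0.0569, 0.15]
eef_rot: [0.996, -0.093, -0.0, 0.0]
contact_force: [0.3, -0.6, -0.2]
width: 0.0158
gripper_force: 30.0
```

```bash
python3 -c "
from h import *
need(.493,.0575,.118,-10.57)"
```

```text
t 30.27 pos [0.4914 0.0569 0.15  ] yaw -10.65 w 0.0158 q [ 0.48  0.4  -0.78  2.    0.36  0.89 -2.25] F [ 0.3 -0.6 -0.2]
  shift [ 0.059 -0.034  1.28 ] spin -0.013
```

Emit:
send_rows(
  moves=[
    [0.06,-0.03,0.4,0,-0.8],
    [0,0,0.5,0,-0.8],
    [0,0,0.38,0,-0.8],
    [0,0,0.1,0,-0.8],
    [0,0,0,0,-0.8],
    [0,0,0,0,-0.8],
  ],
)

```text
time: 30.77
tool_pos: [0.493, 0.0579, 0.115]
eef_rot: [0.996, -0.093, -0.001, -0.0]
contact_force: [0.2, 0.4, -0.7]
width: 0.0157
gripper_force: 30.0
```

```bash
python3 - <<'E'
from h import *
need(.493,.0575,.108,-10.57)
q,e=snap('side');p,_=snap('top')
s=robot.observe()['tool_pos']
for dz in(-.009,.0,.02):
  a=proj('side',s+[0,0,dz]);print(a,(a-[205,140])*9)
f=lambda a,s:cv2.resize(a[:,:,::-1],None,fx=s,fy=s,interpolation=cv2.INTER_CUBIC)
cv2.imwrite('pics/c7.png',cv2.convertScaleAbs(f(q[140:205,205:290],9),alpha=1.6))
E
```

```text
t 30.77 pos [0.493  0.0579 0.115 ] yaw -10.67 w 0.0157 q [ 0.44  0.45 -0.75  2.02  0.41  0.83 -2.29] F [ 0.2  0.4 -0.7]
  shift [0.004 0.016 0.282] spin -0.017
[238.57021365 174.15653607] [302.13192286 307.40882462]
[238.53299491 172.32995053] [301.79695422 290.96955479]
[238.44945008 168.2298174 ] [301.04505074 254.06835664]
```

View pics/c7.png

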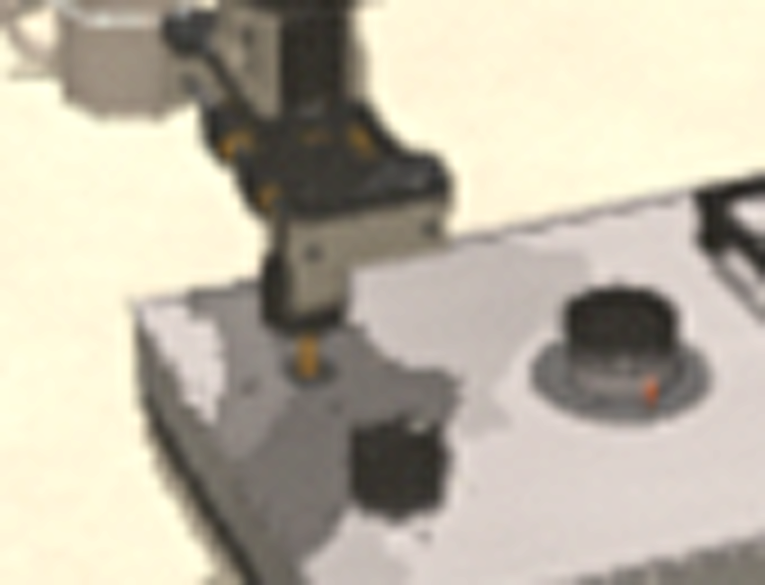

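Flange (265–352 in crop) is centred over the stem (≈309), and the cap sits level on its crown (≈(620,335)). Descending.

Emit:
send_rows(
  moves=[
    [0,0,0.1,0,-0.8],
    [0,0,0.1,0,-0.8],
    [0,0,0.08,0,-0.8],
    [0,0,0.06,0,-0.8],
    [0,0,0,0,-0.8],
    [0,0,0,0,-0.8],
  ],
)

```text
time: 31.37
tool_pos: [0.4934, 0.0579, 0.1071]
eef_rot: [0.996, -0.093, 0.0, 0.0]
contact_force: [-0.3, 0.8, 1.3]
width: 0.0158
gripper_force: 30.0
```

Emit:
send_rows(
  moves=[
    [0,0,0.05,0,-0.8],
    [0,0,0.05,0,-0.8],
    [0,0,0,0,-0.8],
    [0,0,0,0,-0.8],
  ],
)

```text
time: 31.7
tool_pos: [0.4931, 0.0567, 0.1042]
eef_rot: [0.996, -0.093, -0.0, 0.001]
contact_force: [0.3, -4.1, -1.6]
width: 0.0158
gripper_force: 30.0
```

Emit:
send_rows(
  moves=[
    [0,0.04,0.05,0,-0.8],
    [0,0.02,0.08,0,-0.8],
    [0,0,0.08,0,-0.8],
    [0,0,0.04,0,-0.8],
    [0,0,0,0,-0.8],
    [0,0,0,0,-0.8],
  ],
)

```text
time: 32.2
tool_pos: [0.4931, 0.0563, 0.0981]
eef_rot: [0.996, -0.093, 0.0, 0.0]
contact_force: [0.7, -3.3, -1.7]
width: 0.0158
gripper_force: 30.0
```

Emit:
send_rows(
  moves=[
    [0,0.04,0.1,0,-0.8],
    [0,0,0.1,0,-0.8],
    [0,0,0.08,0,-0.8],
    [0,0,0.04,0,-0.8],
    [0,0,0,0,-0.8],
    [0,0,0,0,-0.8],
  ],
)

```text
time: 32.7
tool_pos: [0.493, 0.056, 0.0902]
eef_rot: [0.996, -0.093, 0.0, -0.0]
contact_force: [1.8, 0.0, -1.0]
width: 0.0157
gripper_force: 30.0
```

Emit:
send_rows(
  moves=[
    [0,0,0.06,0,-0.8],
    [0,0,0.06,0,-0.8],
    [0,0,0.06,0,-0.8],
    [0,0,0,0,-0.8],
    [0,0,0,0,-0.8],
  ],
)

```text
time: 33.12
tool_pos: [0.4931, 0.0559, 0.0864]
eef_rot: [0.996, -0.093, 0.0, -0.0]
contact_force: [-2.1, 0.5, 8.2]
width: 0.0157
gripper_force: 30.0
```

Spring is felt (8.2 N); press on to the stop.

Emit:
send_rows(
  moves=[
    [0,0,0.06,0,-0.8],
    [0,0,0.06,0,-0.8],
    [0,0,0,0,-0.8],
    [0,0,0,0,-0.8],
    [0,0,0,0,-0.8],
  ],
)

```text
time: 33.53
tool_pos: [0.4933, 0.0559, 0.0842]
eef_rot: [0.996, -0.093, 0.001, 0.0]
contact_force: [-3.7, -0.2, 15.8]
width: 0.0163
gripper_force: 30.0
```

Emit:
send_rows(
  moves=[
    [0,0,0.04,0,-0.8],
    [0,0,0,0,-0.8],
    [0,0,0,0,-0.8],
    [0,0,0,0,-0.8],
    [0,0,0,0,-0.8],
    [0,0,0,0,-0.8],
  ],
)

```text
time: 34.03
tool_pos: [0.4933, 0.0559, 0.084]
eef_rot: [0.996, -0.093, 0.001, 0.001]
contact_force: [-5.8, -1.4, 23.5]
width: 0.0159
gripper_force: 30.0
```

```bash
python3 - <<'E'
from h import *
need(.493,.056,.085,-10.57)
q,e=snap('side')
f=lambda a,s:cv2.resize(a[:,:,::-1],None,fx=s,fy=s,interpolation=cv2.INTER_CUBIC)
cv2.imwrite('pics/c8.png',cv2.convertScaleAbs(f(q[140:205,205:290],9),alpha=1.6))
E
```

```text
t 34.03 pos [0.4933 0.0559 0.084 ] yaw -10.64 w 0.0159 q [ 0.41  0.5  -0.71  2.04  0.47  0.77 -2.34] F [-5.8 -1.4 23.5]
  shift [-0.014  0.    -0.04 ] spin -0.012
```

View pics/c8.png

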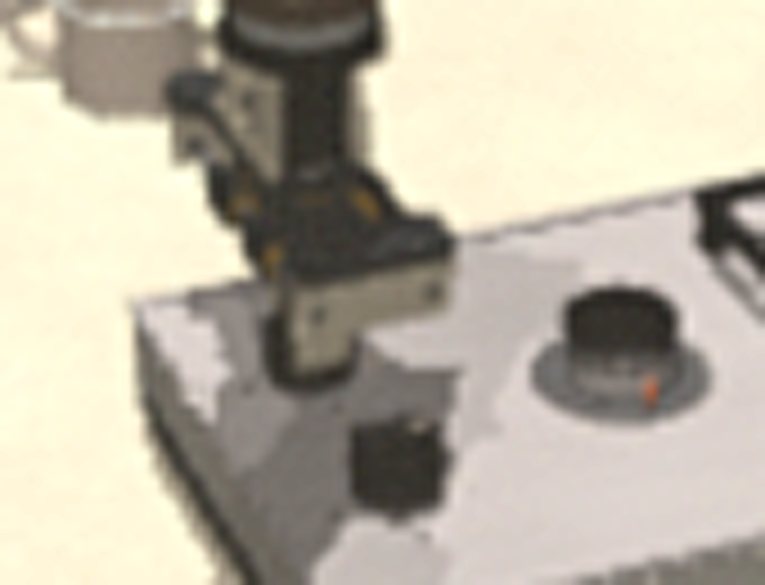

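The flange (≈(312,365) in the crop) is down at the hob top, and the stem is on its stop: force rose from 15.8 to 23.5 N with almost no further travel. The cap is level and the mug hasn't moved.

```bash
python3 -c "
from bench import hand_in
print(hand_in())"
```

```text
the job is handed in; nothing more can be done
None
```

I handed the job in at about 34 s: the burner cap sits level in the front crown and is released, and the small black knob is on the stem with its pointer towards the off dot, still held pressed against the tap stop at about 23 N; I didn't touch the pan support, mug, brush or look-alike knobs.

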